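# Zero an optical probe in its reference cup, then bayonet it into its port and hold it home

## Robot

A 7-joint arm with a two-finger parallel gripper is mounted at the origin on a cart in front of the work surface, level with it; the furniture and walls round the work are solid. World frame = base frame: x ahead of the robot, y to its left, z up, the work surface at z = 0. Lengths are in mm, angles in rad, forces in N, time in s.
With the tool pointing down it reaches from about 400 to 900 mm from the base axis. Payload 5.5 kg.
Tool frame: the origin (TCP) lies at the very end of the fingers, on their centre line; the grasp point (between the pads) lies env.tcp_to_grasp behind it (env.tcp_to_grasp is the distance from the TCP to the grasp point, in mm); z points along the fingers, y is the direction in which the jaws open and shut (so a half turn about z gives the same grasp; the last joint's range is limited). The gripper opens to 85 mm and grips with 20 to 120 N. Pads are 22 mm wide; open, the fingers measure 114 mm over their backs; the gripper's body (76 mm by 85 mm) begins 54 mm behind the grasp point. The pads swing forward as they close: fully open they stand 13 mm farther back than shut.
Start: joints at [-0.94, 0.501, -0.427, 1.55, 0.221, 1.138, -0.21], TCP at [233.679, 606.542, 231.31] pointing down, gripper open.
Joint ranges: [-2.88, 2.88], [-0.31, 2.03], [-1.54, 1.56], [0.2, 2.42], [-1.41, 4.55], [0.19, 2.02], [-2.57, 2.57]. Speed limits (rad/s): [2.57, 2.57, 3.14, 3.14, 3.14, 3.14, 3.14].

## Interface

Orientations are given as a unit quaternion [w, x, y, z].
In Python, from plant import env gives the robot as it stands.
- The arm moves only by the shell command python3 -m creep 'ROWS'. ROWS is JSON, a list of rows, each an object of numbers: "x", "y", "z": the shift along the tool's x, y, z in m; "rx", "ry", "rz": the turn, a rotation vector about the tool's x, y, z in rad; "grip": the opening, from 0 (shut) to 1 (fully open). A call has exactly 5 rows; each row shifts and turns the pose as measured when the row begins, along the tool's axes as they then stand; what a row does not reach is not made up. A row lasts 1/8 s, in which the tool goes at most 62.5 mm and 10.7 degrees, less where a joint would pass 70% of its speed; a pose out of reach is approached as far as the arm can. A call with a gripper value outside its range is refused whole. The fingers move at their own pace and stop on an object; the grip force is fixed at half the most. Time passes only in rows, so rows that do not move let the fingers close, or fill a call up. It gives the time, the measured TCP pose, the force and the opening at its end, in the units of the state.
- env.get_obs(): the state, without advancing time (a new reading comes with each control period).
- env.read_camera(name): name is "scene" or "top" or "wrist"; returns the picture (480x640x3 uint8, red, green, blue); there is no depth.
- env.camera_model(name): a dict with "camera_matrix" (3x3 intrinsics, pixels), "k1" (the pictures are not rectified: a ray, as slopes to the right and down, at radius r is drawn at 1 + k1 r^2 times it, then the intrinsics apply), "R" (3x3) and "t" (3): a world point X has camera coordinates R X + t. Camera axes: x right, y down, z forward; pixel columns grow to the right and rows downward; lengths in mm; the calibration is good to about 2 mm. A picture is of the moment at which its call begins: read the wrist's pose just before it. camera_model takes no time and is no camera call; for the wrist camera it gives the pose at the moment of the call.
- env.hand_in(): hands the job in, once; it reports no verdict.
The state is a dict: "clock": time; "joints": joint angles; "qvel": joint speeds; "joint_torque": joint torques, N m; "tcp_pos": TCP position; "eef_rot": TCP orientation; "ft_force": force on the tool from outside, world axes, zero at the start; "moment": the same for the moment, N m; "grip_width": opening from 0.0 (shut) to 1.0 (fully open).
Only numpy, scipy, OpenCV 4.12 (cv2) and the standard library are available. Lean on these libraries where they do the work, as an engineer would, in place of code of your own. Each camera call takes 0.05 s, during which the arm holds its last target.

## Task

Lift the blue-handled optical probe out of its white rest block and, to zero it, dip its tip well down into the green reference cup for about a second. Then push it into the bayonet port, lugs in the slots, until its grey collar is flush, turn it a quarter turn clockwise (seen from above), and finish still gripping it and pressing it fully home against the spring, without letting go. Do not knock over the cup, the small bottle or the beaker.

Things in the scene. Friction and masses are not known exactly. Their poses are not given: they have to be found in the camera images.
- probe_grip (a point): Centre of the handle of the loose upright probe (0.12 kg); z up along its axis. Blue handle 34 mm along x, 22 along y, 38 high: grip from above across y. Grey collar, 41 mm wide, 19 to 25 mm below this point. Brass lugs stick out along +x and -x: 30 mm end to end, 6 wide, 5 high, centred 37.5 mm below. A white line on the handle's top shows x. The same after a half turn about z.
- probe_tip (a point): Centre of the flat end of the probe's tip, 80 mm below probe_grip along the probe's axis; axes as there. The steel shank above it is 16 mm thick, tapering to 10 mm in the last 6 mm.
- rest: White block, 80 x 80 x 45 mm, fixed; origin at the centre of its underside, z up. A hole in the middle of its top, 18 mm wide and 36 mm deep, holds the probe's shank upright; the tip stands on the hole's bottom, 9 mm above the bench. Lift the probe straight up 40 mm or more to free it.
- cup: Green reference cup, open at the top, loose (0.35 kg), 50 mm high, rim 60 mm wide outside, wall 4 mm, inside floor about 5 mm up, narrower towards the foot; origin at the centre of its underside, z up. Dipped means: tip inside the cup, 15 mm or more below the rim.
- port: Fixed bayonet port: metal tube 54 mm wide, 75 high, on an 88 mm square grey base; origin at the centre of its underside, z up. The brass flange in its top, 6 mm thick, has a 20 mm bore and two slots along +x and -x, 10 mm wide, 34 from end to end (white marks). Enter with the lugs along the port's x, either way round. Green dots at +y and -y mark the end of the quarter turn.
- port_mouth (a point): Centre of the port's mouth, at the top of the tube, 75 mm above the bench; axes as the port's. Once the collar is less than 5 mm above this height the lugs are below the flange and can turn clockwise seen from above (negative about z) by about 95 degrees to a stop; hardly at all the other way.
- plunger (a joint): Sprung contact in the port, pressed down by the probe's tip: 0 m = up; the tip meets it when the collar is 12 mm above the tube's top; 0.012 = collar flush on the tube. The spring pushes up with about 3 N at 0, 7 N at 0.012. If let go after the turn, the probe rises 5 mm until the lugs catch under the flange (0.007).
- port_wrong (a point): Same point as port_mouth, its axes turned 45 degrees counter-clockwise about z from the port's; only the rules use it: lugs along its x mean that the probe was forced round the wrong way.
- vial_mid (a point): Bystander: small clear bottle with a white cap, 27 mm across, 55 mm high, standing loose on the bench; the point is half-way up, z along its axis.
- beaker_mid (a point): Bystander: small clear glass beaker, 56 mm across, 70 mm high, standing loose on the bench; the point is half-way up, z along its axis.

How it is judged (in metres and radians):
On the way, in this order (a step that is already met when the one before it is completed fails the run):
1. the probe's tip is dipped into the cup, 15 mm or more below its rim, for 0.3 s (horizontal distance between probe_tip and cup below 0.024 m and z of probe_tip in the frame of cup below 0.035 m and angle between cup's own z axis and vertical below 0.3 rad), for 0.3 s.
2. the probe is pushed into the port against the spring, lugs still in line with the slots (horizontal distance between probe_tip and port_mouth below 0.006 m and value of joint plunger above 0.005 m and angle between the x axis of probe_grip and the x axis of port, either way round below 0.45 rad), for 0.05 s.
At the end, for the whole second after the job is handed in: For the last second the probe is in the port, within 0.3 rad of a full quarter turn, 6 mm of the axis and 0.09 rad of upright, collar within 2.5 mm of flush, plunger down over 9 mm, fingers gripping it with over 2 N; cup, small bottle and beaker upright (angle between the x axis of probe_grip and the y axis of port, either way round below 0.3 rad and horizontal distance between probe_grip and port_mouth below 0.006 m and angle between probe_grip's own z axis and vertical below 0.09 rad and z of probe_grip in the frame of port_mouth below 0.0275 m and value of joint plunger above 0.009 m and contact force between the fingers and probe above 2 N and angle between each of cup, vial_mid, beaker_mid's own z axis and vertical below 0.2 rad); the arm keeps its last pose, push and grip.
It fails at once if the probe is forced round counter-clockwise in the port (angle between the x axis of probe_grip and the x axis of port_wrong, either way round below 0.2 rad and value of joint plunger above 0.005 m).
It fails at once if the cup is tipped over (angle between cup's own z axis and vertical above 0.5 rad).
It fails at once if the small bottle is knocked over (angle between vial_mid's own z axis and vertical above 0.5 rad).
It fails at once if the beaker is knocked over (angle between beaker_mid's own z axis and vertical above 0.5 rad).
It also fails if it takes over 58 s, if anything falls off the work surface, if the arm or the gripper's body presses on something with over 40 N, if the wrist force passes 120 N, or if a joint passes its speed limit or range.

## Working session

There is one attempt and no reset: what is moved stays moved. The work goes in short steps, Python scripts to look and compute and a shell command to move; the robot and the scene stay as the last step left them, time stands still between calls to the robot, and variables do not carry over. Pictures are saved under pics/ and viewed, and the job is handed in when it is done.

```bash
ls; mkdir -p pics; python3 - <<'E'
from plant import env
import cv2
o=env.get_obs(); print(o); print(env.tcp_to_grasp)
for n in ("scene","top","wrist"):
    m=env.camera_model(n); print(n,m)
    cv2.imwrite(f"pics/{n}0.png",env.read_camera(n)[:,:,::-1])
E
```

```text
pics
{'clock': 0.0, 'joints': array([-0.93980122,  0.50183986, -0.42674997,  1.55144858,  0.22079456,
        1.13828725, -0.21028339]), 'qvel': array([ 0.00018675,  0.00123416,  0.00012469,  0.00013907,  0.0008649 ,
        0.0014144 , -0.00191365]), 'joint_torque': array([ 8.37716598e-04, -5.69533968e+01, -5.81636131e+00, -2.80941796e+01,
        1.05506665e-02,  1.18370407e-02,  1.29642575e-05]), 'tcp_pos': array([233.52896555, 605.86289695, 230.2612957 ]), 'eef_rot': array([-2.02449365e-04,  1.82846612e-01,  9.83140978e-01, -9.44803621e-04]), 'ft_force': array([ 0.12501105,  0.56818237, -0.94021345]), 'moment': array([-0.00583981, -0.04079499, -0.04110485]), 'grip_width': 0.9989370902516691}
18.700000000000003
scene {'camera_matrix': array([[536.35264488,   0.        , 320.04443221],
       [  0.        , 536.35264488, 243.61969013],
       [  0.        ,   0.        ,   1.        ]]), 'k1': -0.01321881058359802, 'R': array([[ 0.80682586, -0.59078253,  0.0028348 ],
       [-0.42051914, -0.57765589, -0.69962656],
       [ 0.41496469,  0.56328472, -0.71450307]]), 't': array([-443.4
[... 172 characters left out ...]
[  0.        ,   0.        ,   1.        ]]), 'k1': -0.0553885592306039, 'R': array([[ 0.005644  , -0.99997006,  0.00529318],
       [-0.98208881, -0.00653984, -0.18830506],
       [ 0.18833404, -0.00413558, -0.98209632]]), 't': array([   3.23647431,  551.24652077, 1154.67628087])}
wrist {'camera_matrix': array([[368.06014121,   0.        , 328.69092371],
       [  0.        , 368.06014121, 237.59339583],
       [  0.        ,   0.        ,   1.        ]]), 'k1': -0.006887936223167602, 'R': array([[ 0.35957243,  0.9331153 , -0.00187051],
       [ 0.89552964, -0.34452434,  0.28165518],
       [ 0.26217233, -0.10295054, -0.95951387]]), 't': array([-648.32351929,  -36.7642888 ,  378.75787164])}
```

View pics/scene0.png

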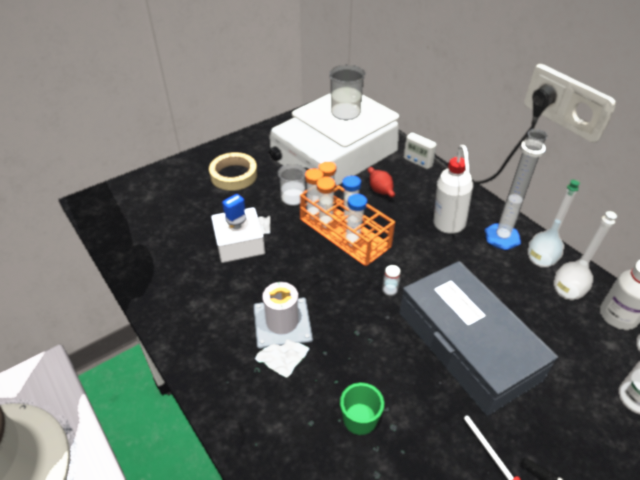

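View pics/top0.png

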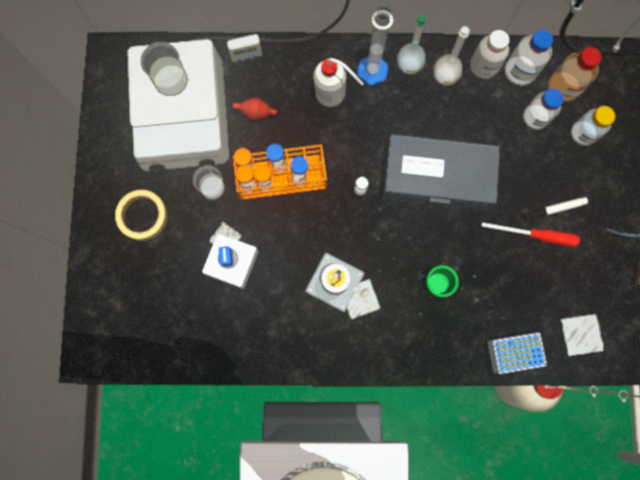

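View pics/wrist0.png

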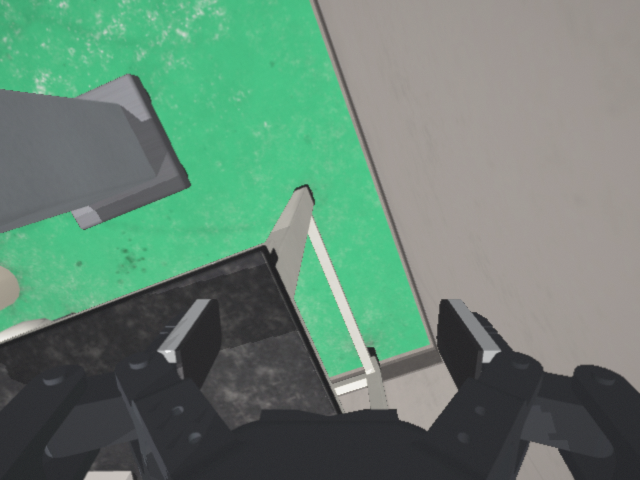

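The top view has the rest at (228,262), probe handle (228,257), port (335,280), cup (442,282), bottle (361,186), beaker (210,182). I'll enlarge them.

```bash
cat > h.py <<'E'
import numpy as np, cv2
from plant import env
def und(m,u,v):
    K=m["camera_matrix"]; d=np.array([(u-K[0,2])/K[0,0],(v-K[1,2])/K[1,1]]); s=d.copy()
    for _ in range(20): s=d/(1+m["k1"]*(s@s))
    return s
def ray(m,u,v):
    s=und(m,u,v); R=m["R"]; return -R.T@m["t"], R.T@np.array([s[0],s[1],1.])
def onz(m,u,v,z):
    c,d=ray(m,u,v); return c+d*(z-c[2])/d[2]
def proj(m,X):
    p=m["R"]@np.asarray(X,float)+m["t"]; s=p[:2]/p[2]; s=s*(1+m["k1"]*(s@s)); K=m["camera_matrix"]
    return np.array([K[0,0]*s[0]+K[0,2],K[1,1]*s[1]+K[1,2]])
def tri(obs):
    A=np.zeros((3,3));b=np.zeros(3)
    for m,u,v in obs:
        c,d=ray(m,u,v); d=d/np.linalg.norm(d); P=np.eye(3)-np.outer(d,d); A+=P;b+=P@c
    return np.linalg.solve(A,b)
def crop(src,dst,x0,y0,w,h,s):
    im=cv2.imread(src) if isinstance(src,str) else src
    cv2.imwrite(dst,cv2.resize(im[y0:y0+h,x0:x0+w],None,fx=s,fy=s,interpolation=cv2.INTER_CUBIC))
E
python3 - <<'E'
from h import *
crop("pics/top0.png","pics/t_rest.png",190,220,80,75,8)
crop("pics/top0.png","pics/t_port.png",300,245,80,75,8)
crop("pics/top0.png","pics/t_cup.png",405,245,80,75,8)
m=env.camera_model("top")
print("probe",onz(m,228,255,102));print("port",onz(m,335,279,75));print("cup",onz(m,442,282,25));print("vial",onz(m,361,186,27));print("beaker",onz(m,210,182,35))
E
```

```text
probe [497.24479674 180.09120249 102.        ]
port [457.32212491 -17.61577937  75.        ]
cup [ 458.2898524  -228.14238635   25.        ]
vial [650.30078644 -70.62752498  27.        ]
beaker [654.41238495 231.08195679  35.        ]
```

View pics/t_rest.png

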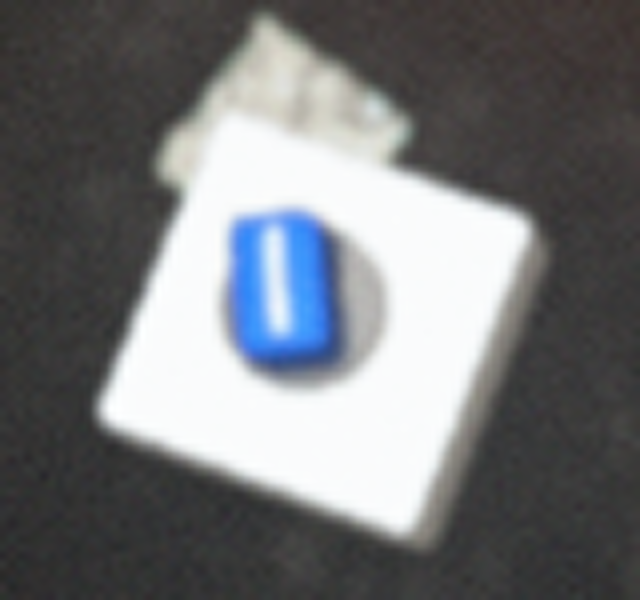

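View pics/t_port.png

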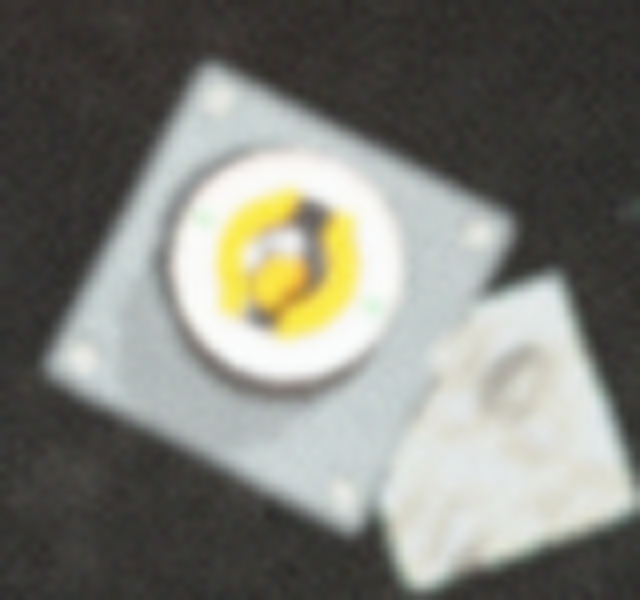

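View pics/t_cup.png

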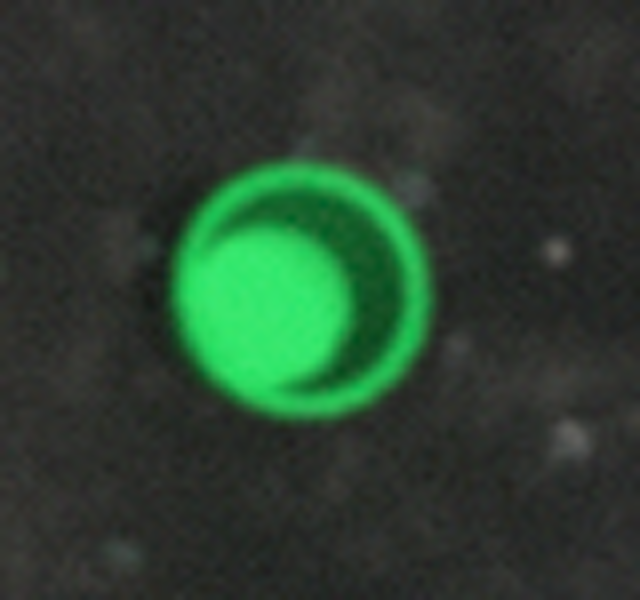

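The crops show:
- **White line on the handle:** (224.4,248.1) to (225.6,261.9).
- **Port:** mouth centre (336,278), slots (339,272) and (332.8,284.4), and four base corners.
- **Cup:** rim centre (443,281).

```bash
python3 - <<'E'
from h import *
m=env.camera_model("top")
P=lambda cx,cy,x0,y0,z: onz(m,x0+(cx+.5)/8-.5,y0+(cy+.5)/8-.5,z)
a=P(275,225,190,220,108);b=P(285,335,190,220,108);print("probe top",(a+b)/2,np.degrees(np.arctan2(*(a-b)[1::-1])),np.linalg.norm(a-b))
c=[P(x,y,190,220,45) for x,y in((228,110),(535,215),(410,540),(97,410))]
print("rest",np.mean(c,0),[np.linalg.norm(c[i]-c[i-1]) for i in range(4)],[np.degrees(np.arctan2(*(c[i]-c[i-1])[1::-1])) for i in range(4)])
c=[P(x,y,300,245,6) for x,y in((210,62),(518,215),(355,535),(45,370))]
print("port base",np.mean(c,0),[np.linalg.norm(c[i]-c[i-1]) for i in range(4)],[np.degrees(np.arctan2(*(c[i]-c[i-1])[1::-1])) for i in range(4)])
print("port mouth",P(288,265,300,245,75)); a=P(315,207,300,245,75);b=P(260,320,300,245,75);print(np.degrees(np.arctan2(*(a-b)[1::-1])),np.linalg.norm(a-b))
a=P(205,218,300,245,75);b=P(372,308,300,245,75);print("dots",(a+b)/2,np.degrees(np.arctan2(*(a-b)[1::-1])))
print("cup rim",P(303,289,405,245,50),np.linalg.norm(P(172,289,405,245,50)-P(433,289,405,245,50)))
crop("pics/scene0.png","pics/s_a.png",205,185,80,75,8)
crop("pics/scene0.png","pics/s_b.png",245,275,80,75,8)
ms=env.camera_model("scene");print(proj(ms,P(288,265,300,245,75)),proj(ms,P(303,289,405,245,50)),proj(ms,P(280,280,190,220,108)))
E
```

```text
probe top [497.12024977 185.53895411 108.        ] 7.106573228018571 25.64116931934281
rest [497.60682013 185.87924315  45.        ] [np.float64(79.14426483998828), np.float64(79.57073996659385), np.float64(83.85545683387522), np.float64(82.3162747123018)] [np.float64(-21.431908580708228), np.float64(-108.59630844147127), np.float64(160.50877650293802), np.float64(68.06226853837049)]
port base [460.53041572 -19.0085381    6.        ] [np.float64(87.11635045641724), np.float64(85.56294675580538), np.float64(89.07328718888779), np.float64(86.36892358593735)] [np.float64(-27.605279579672956), np.float64(-116.34536853969524), np.float64(152.9264539438313), np.float64(62.347117342583765)]
port mouth [459.79522088 -18.6636943   75.        ]
-25.699752604210342 29.562137605809447
dots [460.2800142  -18.75090945  75.        ] 61.862230863796434
cup rim [ 458.04642585 -224.1152845    50.        ] 62.815362491232726
[280.742519   293.24063877] [362.64344743 399.28890092] [233.776682   198.48269467]
```

View pics/s_a.png

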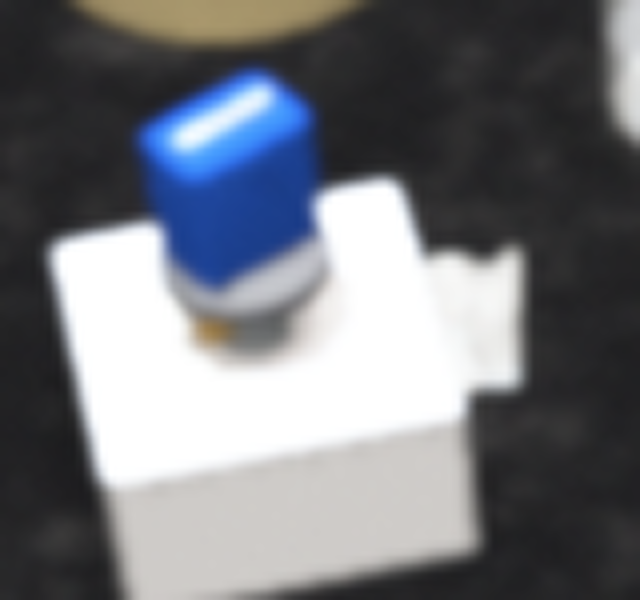

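View pics/s_b.png

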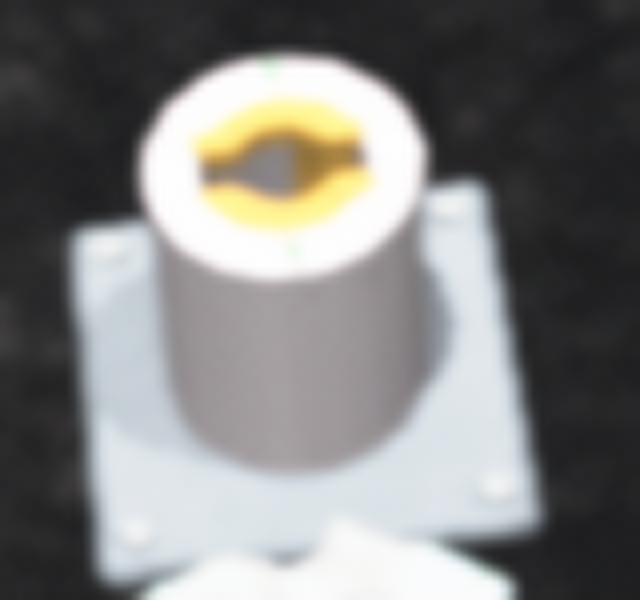

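The top and scene views agree within about 2 px. Next a helper to give the remaining shift in tool axes.

```bash
cat >> h.py <<'E'
from scipy.spatial.transform import Rotation as Ro
def pose():
    o=env.get_obs(); q=o["eef_rot"]; return o, Ro.from_quat(np.r_[q[1:],q[0]])
def togo(X,yaw):
    "shift (m) and rotvec in tool axes to TCP X (mm), tool x yaw deg, pointing down"
    o,R=pose(); y=np.radians(yaw); T=np.array([[np.cos(y),np.sin(y),0],[np.sin(y),-np.cos(y),0],[0,0,-1]]).T
    T=np.column_stack([[np.cos(y),np.sin(y),0],[np.sin(y),-np.cos(y),0],[0,0,-1]])
    x=R.as_matrix()[:,0]
    print("t",round(o["clock"],2),"tcp",o["tcp_pos"].round(1),"yaw",np.degrees(np.arctan2(x[1],x[0])).round(1),"F",o["ft_force"].round(1),"M",o["moment"].round(2),"g",round(o["grip_width"],3),"j7",o["joints"].round(2))
    print("shift",(R.inv().apply(np.asarray(X)-o["tcp_pos"])/1000).round(4),"rot",(R.inv()*Ro.from_matrix(T)).as_rotvec().round(3))
E
python3 - <<'E'
from h import *
togo([497,185.5,220],186.5)
m=env.camera_model("wrist"); o,R=pose()
print("cam in tool",R.inv().apply(-m["R"].T@m["t"]-o["tcp_pos"]), "axes", R.inv().apply(m["R"]))
E
```

```text
t 0.15 tcp [233.5 606.  230.5] yaw 158.9 F [-0.1 -0.1  0.1] M [-0.03 -0.   -0.04] g 1.004 j7 [-0.94  0.5  -0.43  1.55  0.22  1.14 -0.21]
shift [-0.397  -0.2977  0.0109] rot [-0.001 -0.    -0.481]
cam in tool [  71.42356107   -0.5909196  -142.21022388] axes [[-8.40047807e-05  9.99999995e-01  6.19090315e-05]
 [-9.59488093e-01 -6.31587688e-05 -2.81749172e-01]
 [-2.81749166e-01 -8.30692559e-05  9.59488093e-01]]
```

```bash
python3 -m creep '[{"x":-0.045,"y":-0.034,"grip":1},{"x":-0.045,"y":-0.034,"grip":1},{"x":-0.045,"y":-0.034,"grip":1},{"x":-0.045,"y":-0.034,"grip":1},{"x":-0.045,"y":-0.034,"grip":1}]'; python3 -c "
from h import *
togo([497,185.5,220],186.5)"
```

```text
t 0.15 tcp [233.5 606.  230.5] yaw 158.9 F [-0.1 -0.1  0.1] M [-0.03 -0.   -0.04] g 1.004 j7 [-0.94  0.5  -0.43  1.55  0.22  1.14 -0.21]
shift [-0.397  -0.2977  0.0109] rot [-0.001 -0.    -0.481]invalid input at $[0]: expected keys x, y, z, rx, ry, rz, grip
```

```bash
python3 -m creep '[{"x":-0.045,"y":-0.034,"z":0,"rx":0,"ry":0,"rz":0,"grip":1},{"x":-0.045,"y":-0.034,"z":0,"rx":0,"ry":0,"rz":0,"grip":1},{"x":-0.045,"y":-0.034,"z":0,"rx":0,"ry":0,"rz":0,"grip":1},{"x":-0.045,"y":-0.034,"z":0,"rx":0,"ry":0,"rz":0,"grip":1},{"x":-0.045,"y":-0.034,"z":0,"rx":0,"ry":0,"rz":0,"grip":1}]'; python3 -c "
from h import *
togo([497,185.5,220],186.5)"
```

```text
clock: 0.78
tcp_pos: [381.9, 364.3, 228.1]
eef_rot: [-0.002, 0.178, 0.984, -0.001]
ft_force: [1.2, 0.5, 0.2]
grip_width: 1.003
t 0.78 tcp [381.9 364.3 228.1] yaw 159.5 F [1.2 0.5 0.2] M [ 0.02 -0.07  0.02] g 1.003 j7 [-0.49  0.28 -0.37  1.86  0.11  1.03  0.3 ]
shift [-0.1704 -0.1273  0.0076] rot [-0.001 -0.005 -0.471]
```

```bash
python3 -m creep '[{"x":-0.045,"y":-0.034,"z":0.002,"rx":0,"ry":0,"rz":0,"grip":1},{"x":-0.045,"y":-0.034,"z":0.002,"rx":0,"ry":0,"rz":0,"grip":1},{"x":-0.045,"y":-0.034,"z":0.002,"rx":0,"ry":0,"rz":0,"grip":1},{"x":-0.03,"y":-0.02,"z":0.002,"rx":0,"ry":0,"rz":-0.05,"grip":1},{"x":0,"y":0,"z":0,"rx":0,"ry":0,"rz":-0.15,"grip":1}]'; python3 -c "
from h import *
togo([497,185.5,220],186.5)"
```

```text
clock: 1.4
tcp_pos: [499.0, 179.5, 219.0]
eef_rot: [-0.002, 0.081, 0.997, -0.002]
ft_force: [0.2, -0.4, 0.2]
grip_width: 1.0
t 1.4 tcp [499.  179.5 219. ] yaw 170.7 F [ 0.2 -0.4  0.2] M [0.08 0.04 0.02] g 1.0 j7 [-0.16  0.29 -0.28  1.86  0.09  1.01  0.93]
shift [ 0.0029  0.0056 -0.001 ] rot [-0.003 -0.004 -0.275]
```

```bash
python3 -m creep '[{"x":0,"y":0,"z":0,"rx":0,"ry":0,"rz":-0.15,"grip":1},{"x":0,"y":0,"z":0,"rx":0,"ry":0,"rz":-0.15,"grip":1},{"x":0,"y":0,"z":0,"rx":0,"ry":0,"rz":-0.02,"grip":1},{"x":0,"y":0,"z":0,"rx":0,"ry":0,"rz":0,"grip":1},{"x":0,"y":0,"z":0,"rx":0,"ry":0,"rz":0,"grip":1}]'; python3 -c "
from h import *
togo([497,185.5,220],186.5)
m=env.camera_model('wrist'); im=env.read_camera('wrist')[:,:,::-1]; cv2.imwrite('pics/w1.png',im)
np.savez('w1.npz',R=m['R'],t=m['t'])
print(proj(m,[497.1,185.5,108]))
togo([497,185.5,220],186.5)"
```

```text
clock: 2.02
tcp_pos: [498.5, 177.8, 217.9]
eef_rot: [-0.003, -0.081, 0.997, -0.001]
ft_force: [0.3, -0.1, 0.3]
grip_width: 1.004
t 2.02 tcp [498.5 177.8 217.9] yaw -170.8 F [ 0.3 -0.1  0.3] M [-0.03  0.05 -0.01] g 1.004 j7 [-0.11  0.29 -0.33  1.86  0.11  1.01  1.24]
shift [ 0.0003  0.0078 -0.0022] rot [-0.003 -0.007  0.048]
[340.90096849 235.30236754]
t 2.08 tcp [498.5 177.9 217.9] yaw -170.7 F [0.1 0.1 0.1] M [-0.01  0.01 -0.01] g 1.0 j7 [-0.11  0.29 -0.33  1.86  0.11  1.01  1.24]
shift [ 0.0003  0.0078 -0.0021] rot [-0.003 -0.006  0.048]
```

View pics/w1.png

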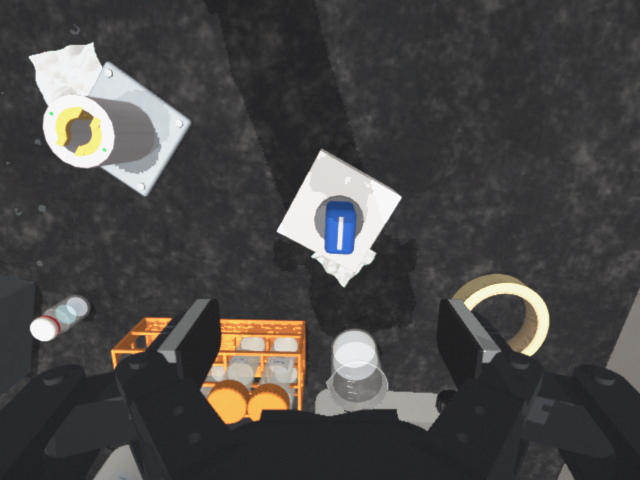

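The wrist view shows the handle's line at about (340,233), against a predicted (340.9,235.3). The beaker, rack and tape are all clear of it.

```bash
python3 -c "
from h import *
crop('pics/w1.png','pics/w1p.png',300,180,80,80,7.5)
crop('pics/w1.png','pics/w1q.png',40,85,80,90,6.5)"
```

```text
(no output)
```

View pics/w1p.png

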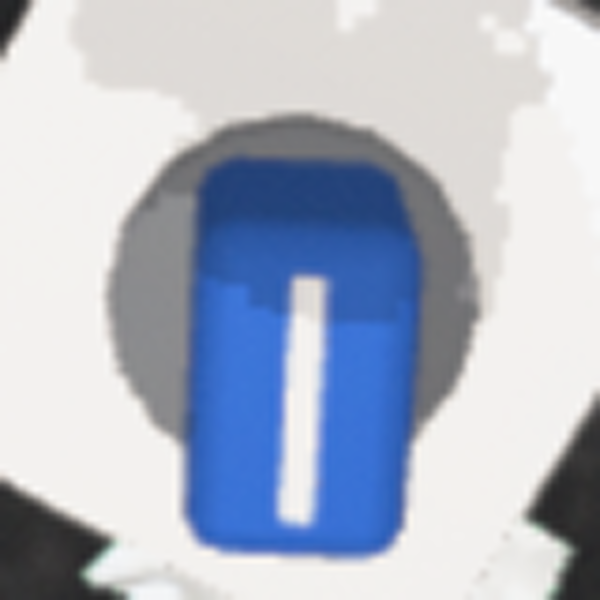

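View pics/w1q.png

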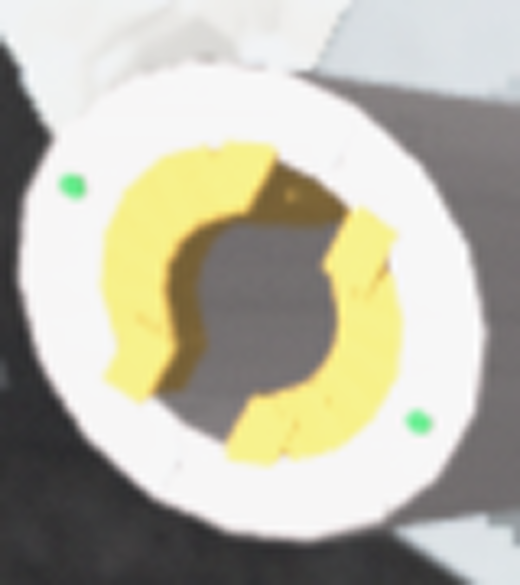

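```bash
python3 -c "
from h import *
m=env.camera_model('wrist'); d=np.load('w1.npz'); m['R']=d['R'];m['t']=d['t']
P=lambda cx,cy,x0,y0,s,z: onz(m,x0+(cx+.5)/s-.5,y0+(cy+.5)/s-.5,z)
a=P(311,277,300,180,7.5,108);b=P(296,525,300,180,7.5,108)
print((a+b)/2,np.degrees(np.arctan2(*(b-a)[1::-1])),np.linalg.norm(a-b))
e=P(190,500,300,180,7.5,108);f=P(410,500,300,180,7.5,108);print('width',np.linalg.norm(e-f),(e+f)/2)
a=P(73,186,40,85,6.5,75);b=P(419,423,40,85,6.5,75)
print('port dots',(a+b)/2,np.degrees(np.arctan2(*(b-a)[1::-1])),np.linalg.norm(a-b))
togo([497,185.5,150],187)
"
```

```text
[495.70367437 184.6243613  108.        ] 6.3895646634144505 24.410105673625544
width 21.075172483758855 [505.29225582 185.93671262 108.        ]
port dots [458.34848551 -20.25724508  75.        ] 62.47751957636551 44.08162536958023
t 2.08 tcp [498.5 177.9 217.9] yaw -170.7 F [0.1 0.1 0.1] M [-0.01  0.01 -0.01] g 1.0 j7 [-0.11  0.29 -0.33  1.86  0.11  1.01  1.24]
shift [-0.0001  0.008   0.0679] rot [-0.003 -0.006  0.04 ]
```

```bash
python3 -m creep '[{"x":0.001,"y":0.007,"z":0.01,"rx":-0.003,"ry":-0.006,"rz":0.045,"grip":1},{"x":0,"y":0,"z":0.02,"rx":0,"ry":0,"rz":0,"grip":1},{"x":0,"y":0,"z":0.02,"rx":0,"ry":0,"rz":0,"grip":1},{"x":0,"y":0,"z":0.01,"rx":0,"ry":0,"rz":0,"grip":1},{"x":0,"y":0,"z":0,"rx":0,"ry":0,"rz":0,"grip":1}]'; python3 -c "
from h import *
togo([496.4,185,75],186.6)"
```

```text
clock: 2.7
tcp_pos: [497.0, 185.8, 157.3]
eef_rot: [0.001, -0.056, 0.998, 0.0]
ft_force: [1.0, -0.7, -0.0]
grip_width: 1.001
t 2.7 tcp [497.  185.8 157.3] yaw -173.6 F [ 1.  -0.7 -0. ] M [-0.02  0.03  0.01] g 1.001 j7 [-0.15  0.36 -0.32  1.92  0.15  0.87  1.15]
shift [ 0.0008 -0.0007  0.0823] rot [ 0.001  0.002 -0.003]
```

```bash
python3 -m creep '[{"x":0.0005,"y":-0.0007,"z":0.025,"rx":0,"ry":0,"rz":0,"grip":1},{"x":0,"y":0,"z":0.025,"rx":0,"ry":0,"rz":0,"grip":1},{"x":0,"y":0,"z":0.02,"rx":0,"ry":0,"rz":0,"grip":1},{"x":0,"y":0,"z":0.005,"rx":0,"ry":0,"rz":0,"grip":1},{"x":0,"y":0,"z":0,"rx":0,"ry":0,"rz":0,"grip":1}]'; python3 -c "
from h import *
togo([496.4,185,75],186.6)
cv2.imwrite('pics/w2.png',env.read_camera('wrist')[:,:,::-1])"
```

```text
clock: 3.32
tcp_pos: [501.1, 186.7, 85.0]
eef_rot: [0.005, -0.055, 0.998, 0.001]
ft_force: [0.3, -0.8, 0.2]
grip_width: 1.001
t 3.33 tcp [501.1 186.7  85. ] yaw -173.7 F [ 0.3 -0.8  0.2] M [-0.03 -0.05 -0.02] g 1.001 j7 [-0.17  0.47 -0.29  1.97  0.2   0.72  1.1 ]
shift [ 0.0049 -0.0011  0.01  ] rot [ 0.002  0.01  -0.005]
```

View pics/w2.png

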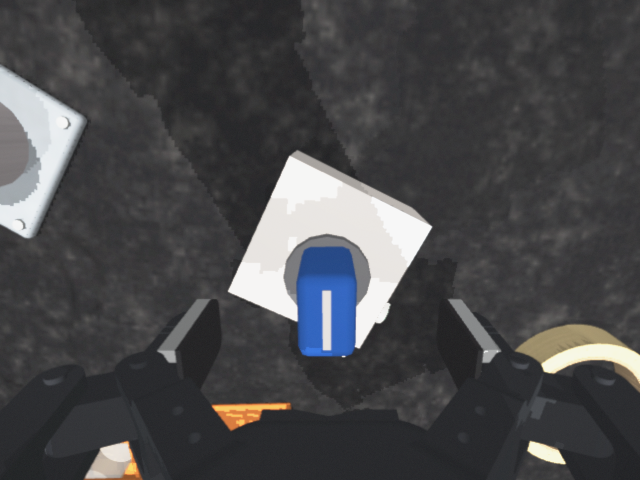

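The handle is centred between the open fingers at (327,315), with its line vertical in the picture. Correcting the drift and lowering the last 10 mm.

```bash
python3 -m creep '[{"x":0.005,"y":-0.001,"z":0.005,"rx":0,"ry":0.01,"rz":0,"grip":1},{"x":0,"y":0,"z":0.005,"rx":0,"ry":0,"rz":0,"grip":1},{"x":0,"y":0,"z":0,"rx":0,"ry":0,"rz":0,"grip":1},{"x":0,"y":0,"z":0,"rx":0,"ry":0,"rz":0,"grip":1},{"x":0,"y":0,"z":0,"rx":0,"ry":0,"rz":0,"grip":1}]'; python3 -c "
from h import *
togo([496.4,185,75],186.6)"
```

```text
clock: 4.0
tcp_pos: [497.6, 185.5, 76.6]
eef_rot: [0.002, -0.055, 0.998, 0.002]
ft_force: [-0.3, 0.2, -0.2]
grip_width: 1.002
t 4.0 tcp [497.6 185.5  76.6] yaw -173.7 F [-0.3  0.2 -0.2] M [-0.01 -0.03 -0.02] g 1.002 j7 [-0.17  0.49 -0.29  1.97  0.2   0.71  1.1 ]
shift [ 0.0012 -0.0004  0.0016] rot [ 0.003  0.003 -0.005]
```

```bash
python3 -m creep '[{"x":0.0012,"y":0,"z":0.001,"rx":0.003,"ry":0.003,"rz":-0.005,"grip":1},{"x":0,"y":0,"z":0,"rx":0,"ry":0,"rz":0,"grip":0},{"x":0,"y":0,"z":0,"rx":0,"ry":0,"rz":0,"grip":0},{"x":0,"y":0,"z":0,"rx":0,"ry":0,"rz":0,"grip":0},{"x":0,"y":0,"z":0,"rx":0,"ry":0,"rz":0,"grip":0}]';python3 -m creep '[{"x":0,"y":0,"z":0,"rx":0,"ry":0,"rz":0,"grip":0},{"x":0,"y":0,"z":0,"rx":0,"ry":0,"rz":0,"grip":0},{"x":0,"y":0,"z":0,"rx":0,"ry":0,"rz":0,"grip":0},{"x":0,"y":0,"z":0,"rx":0,"ry":0,"rz":0,"grip":0},{"x":0,"y":0,"z":0,"rx":0,"ry":0,"rz":0,"grip":0}]'; python3 -c "
from h import *
togo([496.4,185,75],186.6)
m=env.camera_model('wrist');np.savez('w3.npz',R=m['R'],t=m['t'])
cv2.imwrite('pics/w3.png',env.read_camera('wrist')[:,:,::-1])"
```

```text
clock: 4.62
tcp_pos: [496.4, 185.5, 75.8]
eef_rot: [0.0, -0.058, 0.998, -0.0]
ft_force: [-0.1, -0.2, 1.7]
grip_width: 0.248
clock: 5.25
tcp_pos: [496.4, 185.5, 75.8]
eef_rot: [0.0, -0.058, 0.998, 0.0]
ft_force: [0.0, -0.7, 0.2]
grip_width: 0.247
t 5.25 tcp [496.4 185.5  75.8] yaw -173.4 F [ 0.  -0.7  0.2] M [-0.02  0.   -0.04] g 0.247 j7 [-0.18  0.49 -0.29  1.97  0.2   0.71  1.1 ]
shift [ 0.     -0.0005  0.0008] rot [-0.     0.001  0.   ]
```

View pics/w3.png

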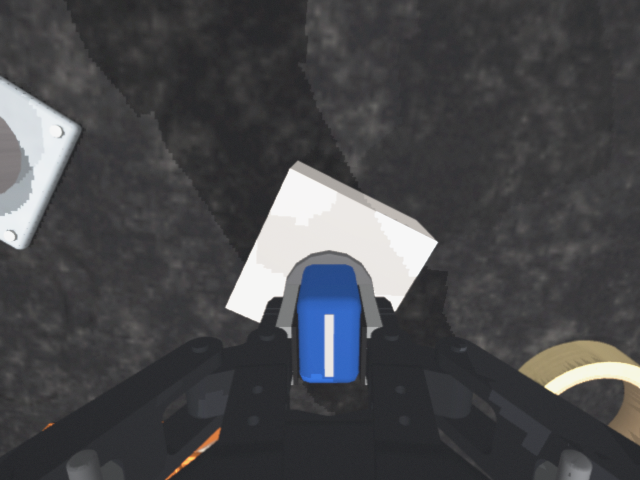

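The jaws hold the handle, 0.247 open (about 21 mm), with the line upright at (329,316) to (329,377). I'll work out the in-hand offset, then lift.

```bash
python3 -c "
from h import *
m=env.camera_model('wrist');o,R=pose()
for z in (108,):
  a=onz(m,329,315.5,z);b=onz(m,328.8,377,z); c=(a+b)/2
  print(c,np.linalg.norm(a-b),'in tool',R.inv().apply(c-o['tcp_pos']), R.inv().apply(b-a))
"
python3 -m creep '[{"x":0,"y":0,"z":-0.01,"rx":0,"ry":0,"rz":0,"grip":0},{"x":0,"y":0,"z":-0.02,"rx":0,"ry":0,"rz":0,"grip":0},{"x":0,"y":0,"z":-0.03,"rx":0,"ry":0,"rz":0,"grip":0},{"x":0,"y":0,"z":-0.03,"rx":0,"ry":0,"rz":0,"grip":0},{"x":0,"y":0,"z":-0.02,"rx":0,"ry":0,"rz":0,"grip":0}]'; python3 -c "
from h import *
togo([458,-224,180],153)"
```

```text
[495.98080876 184.93243041 108.        ] 24.009314275624302 in tool [  0.4715895   -0.52249456 -32.20282851] [-2.40092227e+01 -6.50884479e-02  1.26513030e-02]
clock: 5.92
tcp_pos: [494.8, 184.9, 188.8]
eef_rot: [-0.002, -0.058, 0.998, -0.0]
ft_force: [-0.1, 0.2, -1.7]
grip_width: 0.252
t 5.92 tcp [494.8 184.9 188.8] yaw -173.4 F [-0.1  0.2 -1.7] M [ 0.01 -0.02  0.01] g 0.252 j7 [-0.13  0.32 -0.33  1.9   0.13  0.94  1.17]
shift [ 0.0838 -0.4019  0.0093] rot [-0.002 -0.003  0.587]
```

Lifted, with the line within 0.5 mm of the tool axis and aligned with tool x. Now to above the cup.

```bash
python3 -m creep '[{"x":0.008,"y":-0.035,"z":0,"rx":0,"ry":0,"rz":0,"grip":0},{"x":0.011,"y":-0.05,"z":0,"rx":0,"ry":0,"rz":0,"grip":0},{"x":0.011,"y":-0.05,"z":0,"rx":0,"ry":0,"rz":0,"grip":0},{"x":0.011,"y":-0.05,"z":0,"rx":0,"ry":0,"rz":0,"grip":0},{"x":0.011,"y":-0.05,"z":0,"rx":0,"ry":0,"rz":0,"grip":0}]'; python3 -c "
from h import *
togo([458,-224,180],153)"
```

```text
clock: 6.55
tcp_pos: [472.6, -54.6, 194.0]
eef_rot: [0.003, -0.063, 0.998, 0.001]
ft_force: [1.5, -1.0, -1.3]
grip_width: 0.248
t 6.55 tcp [472.6 -54.6 194. ] yaw -172.7 F [ 1.5 -1.  -1.3] M [-0.02 -0.04 -0.01] g 0.248 j7 [ 0.25  0.21 -0.21  2.02  0.05  0.91  1.71]
shift [ 0.036  -0.1662  0.0134] rot [0.004 0.005 0.598]
```

```bash
python3 -m creep '[{"x":0.01,"y":-0.045,"z":0.002,"rx":0.003,"ry":0.004,"rz":0,"grip":0},{"x":0.01,"y":-0.045,"z":0.002,"rx":0,"ry":0,"rz":0.1,"grip":0},{"x":0.005,"y":-0.035,"z":0.002,"rx":0,"ry":0,"rz":0.15,"grip":0},{"x":0,"y":0,"z":0,"rx":0,"ry":0,"rz":0.15,"grip":0},{"x":0,"y":0,"z":0,"rx":0,"ry":0,"rz":0.15,"grip":0}]'; python3 -c "
from h import *
togo([458,-224,180],153)"
```

```text
clock: 7.18
tcp_pos: [457.2, -191.3, 190.6]
eef_rot: [0.002, 0.223, 0.975, -0.0]
ft_force: [-0.5, 0.1, -0.7]
grip_width: 0.249
t 7.17 tcp [ 457.2 -191.3  190.6] yaw 154.3 F [-0.5  0.1 -0.7] M [0.04 0.   0.04] g 0.249 j7 [ 0.37  0.24 -0.03  1.99  0.01  0.91  1.45]
shift [-0.0149 -0.0291  0.0106] rot [0.    0.005 0.022]
```

```bash
python3 -m creep '[{"x":-0.015,"y":-0.028,"z":0.01,"rx":0,"ry":0.005,"rz":0.02,"grip":0},{"x":0,"y":0,"z":0,"rx":0,"ry":0,"rz":0,"grip":0},{"x":0,"y":0,"z":0,"rx":0,"ry":0,"rz":0,"grip":0},{"x":0,"y":0,"z":0,"rx":0,"ry":0,"rz":0,"grip":0},{"x":0,"y":0,"z":0,"rx":0,"ry":0,"rz":0,"grip":0}]'; python3 -c "
from h import *
togo([458,-224,180],153)
m=env.camera_model('wrist');im=env.read_camera('wrist')[:,:,::-1].copy()
cv2.imwrite('pics/w4.png',im)
s=env.read_camera('scene')[:,:,::-1].copy(); cv2.imwrite('pics/s4.png',s);crop('pics/s4.png','pics/s4c.png',280,280,160,150,5)
print(proj(m,[458,-224,50]))"
```

```text
clock: 7.8
tcp_pos: [458.8, -221.6, 182.3]
eef_rot: [0.0, 0.232, 0.973, 0.001]
ft_force: [-1.1, -0.2, -1.6]
grip_width: 0.251
t 7.8 tcp [ 458.8 -221.6  182.3] yaw 153.2 F [-1.1 -0.2 -1.6] M [ 0.   -0.   -0.03] g 0.251 j7 [ 0.41  0.28 -0.01  1.96  0.    0.9   1.5 ]
shift [-0.0003 -0.0025  0.0023] rot [0.002 0.    0.003]
[325.89538967 226.49332518]
```

View pics/w4.png

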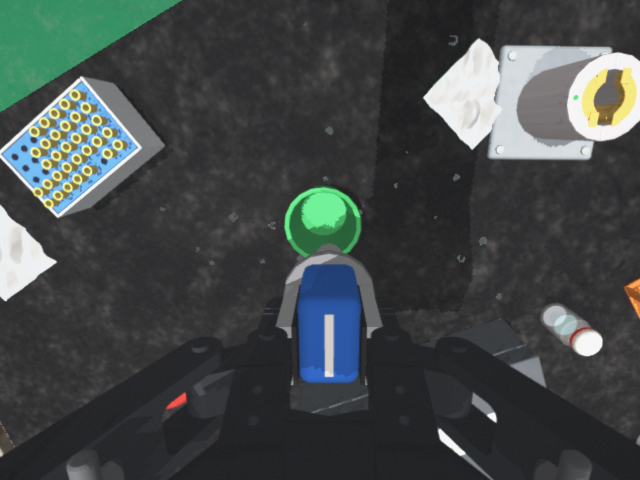

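View pics/s4c.png

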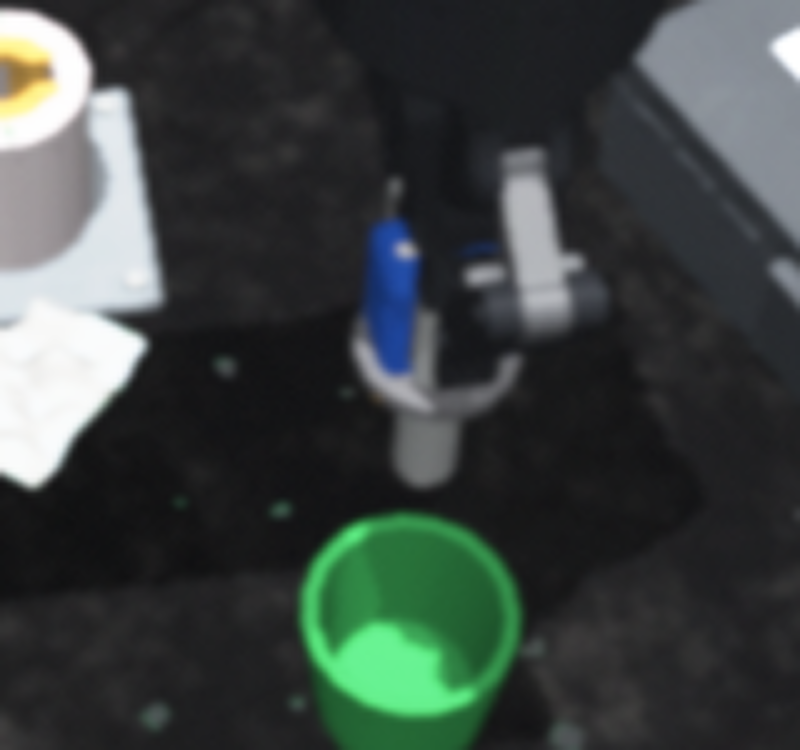

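The cup rim shows its left edge at (284.5,224), right at (362,224) and top at (323,187). I'll fit its centre with the 30 mm radius.

```bash
python3 -c "
from h import *
from scipy.optimize import least_squares
m=env.camera_model('wrist')
p=[onz(m,u,v,50) for u,v in((284.5,224),(362,224),(323,187))]
r=least_squares(lambda c:[np.hypot(*(q[:2]-c))-30 for q in p],[458,-224]);print(r.x,r.fun)
togo([r.x[0],r.x[1],89],153)"
```

```text
[ 456.66044366 -225.74602386] [-0.16926141 -0.16921151  0.01720269]
t 7.9 tcp [ 458.8 -221.8  182.3] yaw 153.1 F [ 0.4 -0.6 -1.3] M [ 0.03 -0.04  0.02] g 0.247 j7 [ 0.41  0.28 -0.01  1.96  0.    0.9   1.5 ]
shift [ 0.0002 -0.0047  0.0932] rot [0.002 0.    0.002]
```

```bash
python3 -m creep '[{"x":0.001,"y":-0.004,"z":0.01,"rx":0.002,"ry":0,"rz":0,"grip":0},{"x":0,"y":0,"z":0.02,"rx":0,"ry":0,"rz":0,"grip":0},{"x":0,"y":0,"z":0.015,"rx":0,"ry":0,"rz":0,"grip":0},{"x":0,"y":0,"z":0,"rx":0,"ry":0,"rz":0,"grip":0},{"x":0,"y":0,"z":0,"rx":0,"ry":0,"rz":0,"grip":0}]'; python3 -c "
from h import *
togo([457.2,-225,89],153)"
```

```text
clock: 8.52
tcp_pos: [455.5, -225.1, 134.7]
eef_rot: [-0.0, 0.232, 0.973, -0.0]
ft_force: [0.4, 0.8, -1.8]
grip_width: 0.249
t 8.53 tcp [ 455.5 -225.1  134.7] yaw 153.2 F [ 0.4  0.8 -1.8] M [0.04 0.04 0.  ] g 0.249 j7 [ 0.41  0.34 -0.01  2.    0.01  0.8   1.5 ]
shift [-0.0015  0.0009  0.0457] rot [-0.001 -0.     0.003]
```

```bash
python3 -m creep '[{"x":-0.0015,"y":0.001,"z":0.01,"rx":0,"ry":0,"rz":0,"grip":0},{"x":0,"y":0,"z":0.018,"rx":0,"ry":0,"rz":0,"grip":0},{"x":0,"y":0,"z":0.015,"rx":0,"ry":0,"rz":0,"grip":0},{"x":0,"y":0,"z":0.002,"rx":0,"ry":0,"rz":0,"grip":0},{"x":0,"y":0,"z":0,"rx":0,"ry":0,"rz":0,"grip":0}]'; python3 -c "
from h import *
togo([457.2,-225,89],153)
s=env.read_camera('scene')[:,:,::-1].copy(); cv2.imwrite('pics/s5.png',s);crop('pics/s5.png','pics/s5c.png',290,330,130,110,6)"
python3 -m creep '[{"x":0,"y":0,"z":0,"rx":0,"ry":0,"rz":0,"grip":0},{"x":0,"y":0,"z":0,"rx":0,"ry":0,"rz":0,"grip":0},{"x":0,"y":0,"z":0,"rx":0,"ry":0,"rz":0,"grip":0},{"x":0,"y":0,"z":0,"rx":0,"ry":0,"rz":0,"grip":0},{"x":0,"y":0,"z":0,"rx":0,"ry":0,"rz":0,"grip":0}]'; python3 -c "
from h import *
togo([457.2,-225,89],153)"
```

```text
clock: 9.15
tcp_pos: [459.3, -225.5, 88.8]
eef_rot: [0.002, 0.232, 0.973, -0.001]
ft_force: [0.6, 0.7, -2.3]
grip_width: 0.249
t 9.15 tcp [ 459.3 -225.5   88.8] yaw 153.2 F [ 0.6  0.7 -2.3] M [ 0.   -0.02  0.  ] g 0.249 j7 [ 0.41  0.42 -0.01  2.02  0.01  0.7   1.5 ]
shift [ 0.0021 -0.0005 -0.0002] rot [-0.     0.003  0.003]
clock: 9.82
tcp_pos: [460.3, -226.0, 90.4]
eef_rot: [0.003, 0.232, 0.973, -0.001]
ft_force: [0.1, 0.5, -0.9]
grip_width: 0.248
t 9.82 tcp [ 460.3 -226.    90.4] yaw 153.2 F [ 0.1  0.5 -0.9] M [ 0.02 -0.01 -0.03] g 0.248 j7 [ 0.41  0.42 -0.01  2.02  0.01  0.7   1.5 ]
shift [ 0.0033 -0.0005  0.0014] rot [-0.     0.006  0.003]
```

View pics/s5c.png

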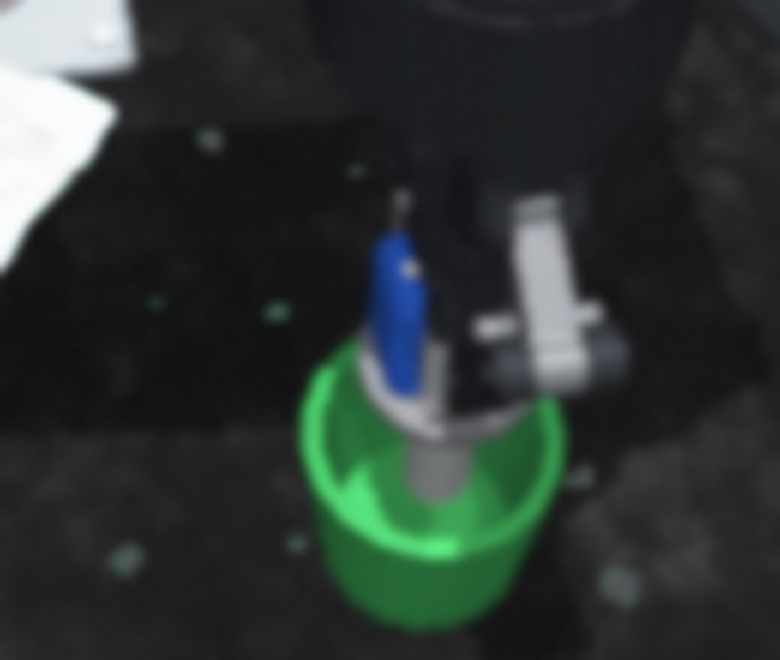

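The tip is well inside the cup, the shank clear of the walls and the cup upright. I'll hold a little longer, then lift.

```bash
python3 -m creep '[{"x":0.002,"y":0,"z":0.001,"rx":0,"ry":0.004,"rz":0,"grip":0},{"x":0,"y":0,"z":0,"rx":0,"ry":0,"rz":0,"grip":0},{"x":0,"y":0,"z":0,"rx":0,"ry":0,"rz":0,"grip":0},{"x":0,"y":0,"z":-0.01,"rx":0,"ry":0,"rz":0,"grip":0},{"x":0,"y":0,"z":-0.02,"rx":0,"ry":0,"rz":0,"grip":0}]'; python3 -m creep '[{"x":0,"y":0,"z":-0.02,"rx":0,"ry":0,"rz":0,"grip":0},{"x":0,"y":0,"z":-0.025,"rx":0,"ry":0,"rz":0,"grip":0},{"x":0,"y":0,"z":-0.025,"rx":0,"ry":0,"rz":0,"grip":0},{"x":0,"y":0,"z":-0.015,"rx":0,"ry":0,"rz":0,"grip":0},{"x":0,"y":0,"z":0,"rx":0,"ry":0,"rz":0,"grip":0}]'; python3 -c "
from h import *
togo([459,-19.5,185],152.4)"
```

```text
clock: 10.45
tcp_pos: [457.0, -224.4, 119.1]
eef_rot: [-0.001, 0.232, 0.973, 0.0]
ft_force: [0.8, -0.1, -0.9]
grip_width: 0.248
clock: 11.08
tcp_pos: [458.3, -225.0, 211.0]
eef_rot: [0.002, 0.232, 0.973, -0.0]
ft_force: [0.7, -0.4, -1.3]
grip_width: 0.25
t 11.07 tcp [ 458.3 -225.   211. ] yaw 153.2 F [ 0.7 -0.4 -1.3] M [ 0.   -0.04  0.03] g 0.25 j7 [ 0.41  0.24 -0.01  1.93  0.    0.96  1.5 ]
shift [0.0922 0.1837 0.0257] rot [-0.     0.004  0.014]
```

Next, a viewpoint beside the port, with its mouth clear of the probe in the wrist picture.

```bash
python3 -m creep '[{"x":0.006,"y":0.035,"z":0,"rx":0,"ry":0.004,"rz":0,"grip":0},{"x":0.009,"y":0.05,"z":0,"rx":0,"ry":0,"rz":0.01,"grip":0},{"x":0.009,"y":0.05,"z":0,"rx":0,"ry":0,"rz":0,"grip":0},{"x":0.006,"y":0.035,"z":0,"rx":0,"ry":0,"rz":0,"grip":0},{"x":0,"y":0,"z":0,"rx":0,"ry":0,"rz":0,"grip":0}]'; python3 -m creep '[{"x":0,"y":0,"z":0,"rx":0,"ry":0,"rz":0,"grip":0},{"x":0,"y":0,"z":0,"rx":0,"ry":0,"rz":0,"grip":0},{"x":0,"y":0,"z":0,"rx":0,"ry":0,"rz":0,"grip":0},{"x":0,"y":0,"z":0,"rx":0,"ry":0,"rz":0,"grip":0},{"x":0,"y":0,"z":0,"rx":0,"ry":0,"rz":0,"grip":0}]';python3 -c "
from h import *
togo([459,-19.5,185],152.4)
m=env.camera_model('wrist');np.savez('w6.npz',R=m['R'],t=m['t'])
cv2.imwrite('pics/w6.png',env.read_camera('wrist')[:,:,::-1])
print(proj(m,[459,-19.5,75]))
togo([459,-19.5,185],152.4)
u,v=proj(m,[459,-19.5,75]).astype(int)
crop('pics/w6.png','pics/w6c.png',max(u-55,0),max(v-50,0),110,100,6);print(max(u-55,0),max(v-50,0))
"
```

```text
clock: 11.7
tcp_pos: [507.9, -55.8, 206.4]
eef_rot: [-0.003, 0.239, 0.971, -0.0]
ft_force: [-0.2, 0.2, -1.1]
grip_width: 0.249
clock: 12.32
tcp_pos: [505.9, -60.0, 204.7]
eef_rot: [-0.005, 0.241, 0.97, -0.001]
ft_force: [0.1, 0.7, -1.8]
grip_width: 0.25
t 12.32 tcp [505.9 -60.  204.7] yaw 152.1 F [ 0.1  0.7 -1.8] M [-0.05  0.04 -0.  ] g 0.25 j7 [ 0.16  0.26 -0.11  1.93  0.04  0.97  1.12]
shift [0.0602 0.0139 0.0202] rot [-0.005 -0.009 -0.006]
[349.56045906 147.13154237]
t 12.38 tcp [505.9 -60.  204.7] yaw 152.1 F [-0.5 -0.5 -1.6] M [-0.02 -0.02  0.02] g 0.247 j7 [ 0.16  0.26 -0.11  1.93  0.04  0.97  1.12]
shift [0.0602 0.0139 0.0202] rot [-0.005 -0.009 -0.006]
294 97
```

View pics/w6.png

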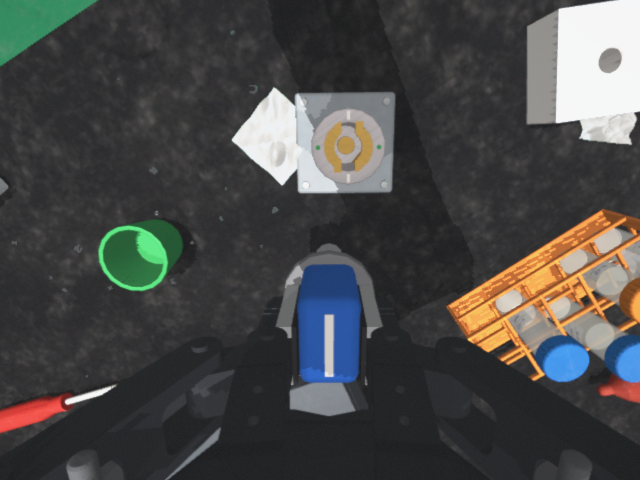

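View pics/w6c.png

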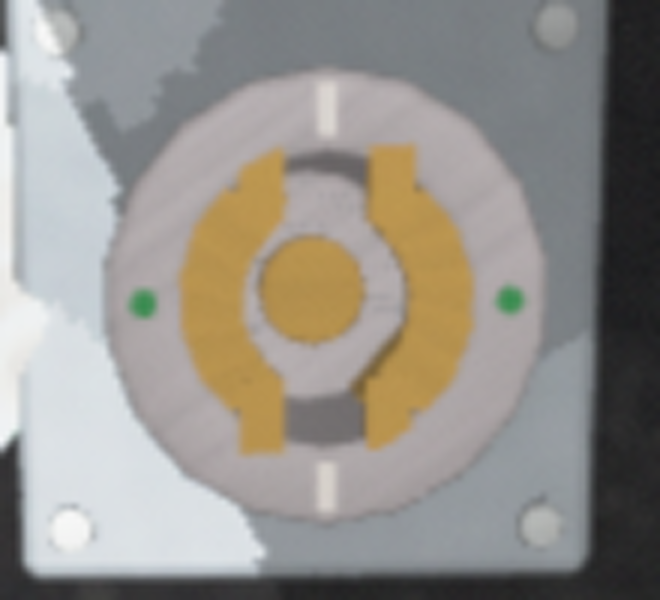

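The view is excellent. In the crop the green dots are at (143,303) and (510,299), the white marks at (327,109) and (327,488), and the screwdriver and cup are untouched.

```bash
python3 -c "
from h import *
m=env.camera_model('wrist'); d=np.load('w6.npz'); m['R']=d['R'];m['t']=d['t']
P=lambda cx,cy: onz(m,294+(cx+.5)/6-.5,97+(cy+.5)/6-.5,75)
for a,b in (((143,303),(510,299)),((327,488),(327,109)),((105,298),(545,298)),((327,520),(327,68))):
  p,q=P(*a),P(*b); print((p+q)/2,np.linalg.norm(p-q),np.degrees(np.arctan2(*(q-p)[1::-1])))
o,R=pose();print('handle line center in tool now (line top 19 above grip):')
zt=o['tcp_pos'][2]+32.2
a=onz(m,329,315.5,zt);b=onz(m,329,376.5,zt);print(R.inv().apply((a+b)/2-o['tcp_pos']),R.inv().apply(b-a))
"
```

```text
[458.22852603 -20.37969751  75.        ] 43.99713204846395 62.69111921351976
[458.44519071 -20.40903126  75.        ] 44.18788066923715 152.8782488087881
[457.83288275 -20.37648168  75.        ] 52.73586706551736 62.08335168595478
[458.16351034 -20.26441652  75.        ] 52.655320922682165 152.87817779275272
handle line center in tool now (line top 19 above grip):
[  0.22385462  -0.48310873 -32.1973142 ] [-2.36544239e+01  3.26525121e-03 -2.10871161e-01]
```

```bash
python3 -m creep '[{"x":0.02,"y":0.005,"z":0.01,"rx":-0.005,"ry":-0.009,"rz":-0.01,"grip":0},{"x":0.025,"y":0.005,"z":0.01,"rx":0,"ry":0,"rz":0,"grip":0},{"x":0.015,"y":0.003,"z":0.01,"rx":0,"ry":0,"rz":0,"grip":0},{"x":0,"y":0,"z":0.005,"rx":0,"ry":0,"rz":0,"grip":0},{"x":0,"y":0,"z":0,"rx":0,"ry":0,"rz":0,"grip":0}]';python3 -c "
from h import *
togo([458.8,-20.1,155],152.8)"
```

```text
clock: 13.0
tcp_pos: [459.2, -20.9, 169.9]
eef_rot: [0.002, 0.237, 0.971, 0.0]
ft_force: [-0.6, -0.7, -1.3]
grip_width: 0.247
t 13.0 tcp [459.2 -20.9 169.9] yaw 152.6 F [-0.6 -0.7 -1.3] M [ 0.04 -0.06  0.01] g 0.247 j7 [ 0.11  0.21 -0.14  2.08  0.04  0.84  1.04]
shift [0.0008 0.0005 0.0149] rot [ 0.001  0.004 -0.004]
```

```bash
python3 -m creep '[{"x":0.001,"y":0.0005,"z":0.008,"rx":0,"ry":0.004,"rz":-0.003,"grip":0},{"x":0,"y":0,"z":0.008,"rx":0,"ry":0,"rz":0,"grip":0},{"x":0,"y":0,"z":0,"rx":0,"ry":0,"rz":0,"grip":0},{"x":0,"y":0,"z":0,"rx":0,"ry":0,"rz":0,"grip":0},{"x":0,"y":0,"z":0,"rx":0,"ry":0,"rz":0,"grip":0}]';python3 -c "
from h import *
togo([458.8,-20.1,155],152.8)
cv2.imwrite('pics/w7.png',env.read_camera('wrist')[:,:,::-1]);cv2.imwrite('pics/s7.png',env.read_camera('scene')[:,:,::-1])
crop('pics/s7.png','pics/s7c.png',230,230,110,110,6)"
```

```text
clock: 13.62
tcp_pos: [460.5, -21.2, 153.3]
eef_rot: [0.001, 0.236, 0.972, 0.001]
ft_force: [-0.3, 0.6, -2.2]
grip_width: 0.249
t 13.62 tcp [460.5 -21.2 153.3] yaw 152.6 F [-0.3  0.6 -2.2] M [-0.03 -0.04  0.01] g 0.249 j7 [ 0.11  0.24 -0.14  2.09  0.04  0.81  1.04]
shift [ 0.002   0.0002 -0.0017] rot [ 0.002  0.001 -0.003]
```

View pics/s7c.png

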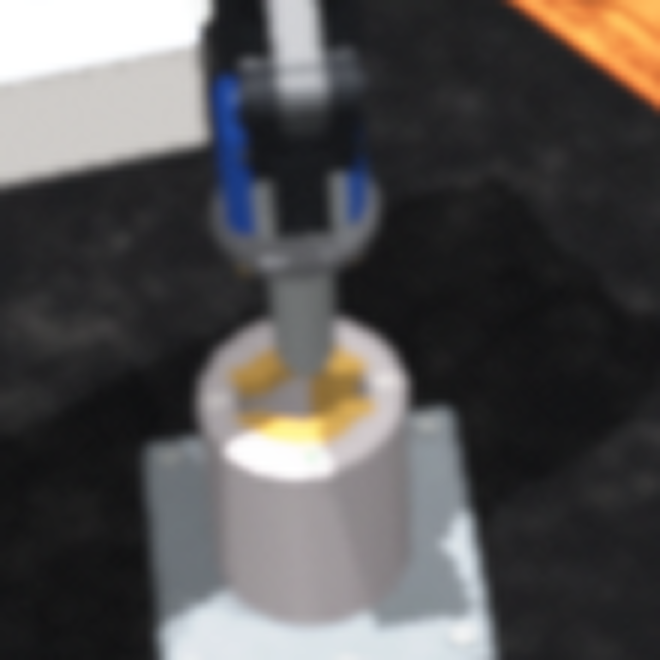

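View pics/w7.png

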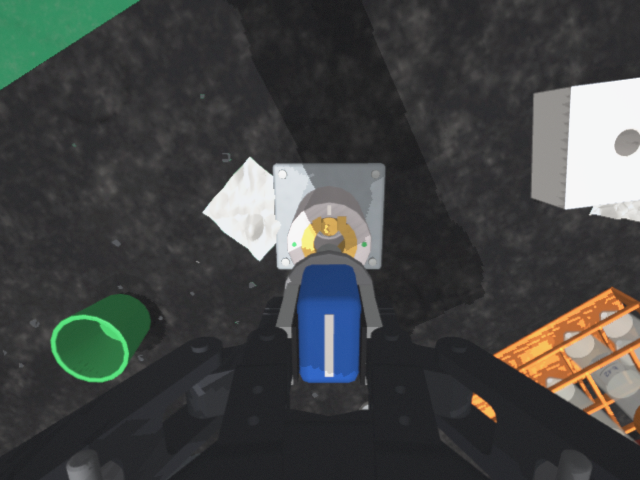

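The tip stands over the bore, with the green dots at (294,244) and (365,244) either side of the handle's line at 329. Lowering in small steps.

```bash
python3 -m creep '[{"x":0.002,"y":0,"z":0.002,"rx":0.002,"ry":0.001,"rz":-0.003,"grip":0},{"x":0.0005,"y":0,"z":0.006,"rx":0,"ry":0,"rz":0,"grip":0},{"x":0.0005,"y":0,"z":0.006,"rx":0,"ry":0,"rz":0,"grip":0},{"x":0,"y":0,"z":0,"rx":0,"ry":0,"rz":0,"grip":0},{"x":0,"y":0,"z":0,"rx":0,"ry":0,"rz":0,"grip":0}]';python3 -c "
from h import *
togo([458.8,-20.1,110],152.8)"
```

```text
clock: 14.35
tcp_pos: [457.6, -19.5, 138.4]
eef_rot: [0.0, 0.235, 0.972, -0.0]
ft_force: [-0.3, 0.9, -1.9]
grip_width: 0.248
t 14.35 tcp [457.6 -19.5 138.4] yaw 152.8 F [-0.3  0.9 -1.9] M [ 0.01 -0.    0.02] g 0.248 j7 [ 0.11  0.26 -0.14  2.11  0.05  0.77  1.03]
shift [-0.0014  0.0001  0.0284] rot [-0.     0.     0.001]
```

```bash
python3 -m creep '[{"x":-0.0012,"y":0,"z":0.005,"rx":0,"ry":0,"rz":0,"grip":0},{"x":0.0003,"y":0,"z":0.007,"rx":0,"ry":0,"rz":0,"grip":0},{"x":0.0003,"y":0,"z":0.007,"rx":0,"ry":0,"rz":0,"grip":0},{"x":0.0003,"y":0,"z":0.004,"rx":0,"ry":0,"rz":0,"grip":0},{"x":0,"y":0,"z":0,"rx":0,"ry":0,"rz":0,"grip":0}]';python3 -c "
from h import *
togo([458.8,-20.1,105],152.8)"
```

```text
clock: 14.98
tcp_pos: [457.8, -19.7, 113.6]
eef_rot: [-0.0, 0.235, 0.972, -0.0]
ft_force: [0.7, -0.3, -0.9]
grip_width: 0.248
t 14.97 tcp [457.8 -19.7 113.6] yaw 152.8 F [ 0.7 -0.3 -0.9] M [-0.03 -0.03 -0.01] g 0.248 j7 [ 0.1   0.31 -0.14  2.12  0.06  0.71  1.02]
shift [-0.0011  0.0001  0.0086] rot [-0.    -0.     0.001]
```

No contact force, so the shank is free in the bore. Lowering the lugs to the flange.

```bash
python3 -m creep '[{"x":-0.001,"y":0,"z":0.004,"rx":0,"ry":0,"rz":0,"grip":0},{"x":0.0002,"y":0,"z":0.005,"rx":0,"ry":0,"rz":0,"grip":0},{"x":0.0002,"y":0,"z":0.003,"rx":0,"ry":0,"rz":0,"grip":0},{"x":0,"y":0,"z":0,"rx":0,"ry":0,"rz":0,"grip":0},{"x":0,"y":0,"z":0,"rx":0,"ry":0,"rz":0,"grip":0}]';python3 -c "
from h import *
togo([458.8,-20.1,87],152.8)
cv2.imwrite('pics/s8.png',env.read_camera('scene')[:,:,::-1])
crop('pics/s8.png','pics/s8c.png',240,250,90,90,7)"
```

```text
clock: 15.6
tcp_pos: [458.7, -20.0, 100.9]
eef_rot: [0.0, 0.235, 0.972, 0.0]
ft_force: [0.3, 0.4, -1.2]
grip_width: 0.251
t 15.6 tcp [458.7 -20.  100.9] yaw 152.8 F [ 0.3  0.4 -1.2] M [-0.    0.   -0.02] g 0.251 j7 [ 0.1   0.33 -0.13  2.13  0.07  0.69  1.02]
shift [-0.0002 -0.      0.0139] rot [0.    0.    0.001]
```

View pics/s8c.png

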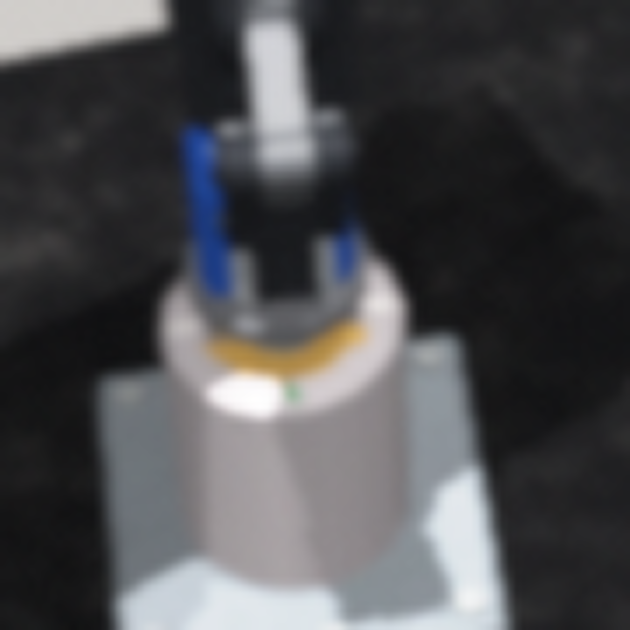

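The lugs are at the slots with no contact force. Pressing on.

```bash
python3 -m creep '[{"x":0,"y":0,"z":0.003,"rx":0,"ry":0,"rz":0,"grip":0},{"x":0,"y":0,"z":0.003,"rx":0,"ry":0,"rz":0,"grip":0},{"x":0.0002,"y":0,"z":0.003,"rx":0,"ry":0,"rz":0,"grip":0},{"x":0.0002,"y":0,"z":0.003,"rx":0,"ry":0,"rz":0,"grip":0},{"x":0,"y":0,"z":0.001,"rx":0,"ry":0,"rz":0,"grip":0}]';python3 -c "
from h import *
togo([458.8,-20.1,87],152.8)"
```

```text
clock: 16.27
tcp_pos: [459.1, -20.0, 88.3]
eef_rot: [0.001, 0.235, 0.972, 0.0]
ft_force: [-1.5, 0.4, 4.4]
grip_width: 0.246
t 16.27 tcp [459.1 -20.   88.3] yaw 152.8 F [-1.5  0.4  4.4] M [-0.01  0.39  0.01] g 0.246 j7 [ 0.1   0.35 -0.13  2.14  0.08  0.65  1.01]
shift [ 0.0003 -0.0002  0.0013] rot [0.    0.002 0.   ]
```

The spring force is rising as it should. A little more, to flush.

```bash
python3 -m creep '[{"x":0,"y":0,"z":0.0015,"rx":0,"ry":0.001,"rz":0,"grip":0},{"x":0,"y":0,"z":0.001,"rx":0,"ry":0,"rz":0,"grip":0},{"x":0,"y":0,"z":0.001,"rx":0,"ry":0,"rz":0,"grip":0},{"x":0,"y":0,"z":0.001,"rx":0,"ry":0,"rz":0,"grip":0},{"x":0,"y":0,"z":0.001,"rx":0,"ry":0,"rz":0,"grip":0}]';python3 -c "
from h import *
togo([458.8,-20.1,87],152.8)
cv2.imwrite('pics/s9.png',env.read_camera('scene')[:,:,::-1])
crop('pics/s9.png','pics/s9c.png',240,250,90,90,7)"
```

```text
clock: 16.9
tcp_pos: [459.3, -20.1, 86.8]
eef_rot: [0.0, 0.235, 0.972, -0.0]
ft_force: [-5.4, -0.6, 16.3]
grip_width: 0.249
t 16.9 tcp [459.3 -20.1  86.8] yaw 152.8 F [-5.4 -0.6 16.3] M [ 0.03  1.24 -0.  ] g 0.249 j7 [ 0.1   0.36 -0.13  2.14  0.08  0.65  1.01]
shift [ 0.0004 -0.0003 -0.0002] rot [-0.     0.001  0.   ]
```

View pics/s9c.png

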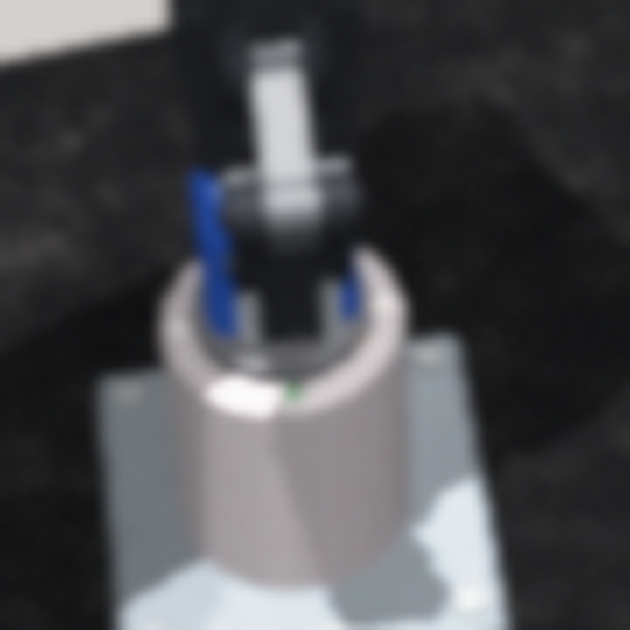

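The collar is flush at TCP z 86.8, exactly as predicted, and the force has jumped to 16 N as it seated. Turning clockwise now, which is +rz, while keeping a light push.

```bash
python3 -m creep '[{"x":0.0003,"y":-0.0002,"z":0.0005,"rx":0,"ry":0,"rz":0.08,"grip":0},{"x":0,"y":0,"z":0.0005,"rx":0,"ry":0,"rz":0.1,"grip":0},{"x":0,"y":0,"z":0.0005,"rx":0,"ry":0,"rz":0.1,"grip":0},{"x":0,"y":0,"z":0.0005,"rx":0,"ry":0,"rz":0.1,"grip":0},{"x":0,"y":0,"z":0.0005,"rx":0,"ry":0,"rz":0.1,"grip":0}]';python3 -c "
from h import *
togo([458.8,-20.1,87],62.8)"
```

```text
clock: 17.58
tcp_pos: [461.0, -20.2, 86.9]
eef_rot: [0.002, 0.466, 0.885, 0.001]
ft_force: [-2.8, -1.0, 8.5]
grip_width: 0.251
t 17.57 tcp [461.  -20.2  86.9] yaw 124.5 F [-2.8 -1.   8.5] M [-0.03  0.63  0.01] g 0.251 j7 [ 0.    0.35 -0.02  2.14  0.01  0.64  0.58]
shift [ 0.0014 -0.0018 -0.0001] rot [5.000e-03 1.000e-03 1.076e+00]
```

```bash
python3 -m creep '[{"x":0.001,"y":-0.0015,"z":0.0006,"rx":0.004,"ry":0,"rz":0.1,"grip":0},{"x":0.0001,"y":-0.0003,"z":0.0006,"rx":0,"ry":0,"rz":0.11,"grip":0},{"x":0.0001,"y":-0.0003,"z":0.0006,"rx":0,"ry":0,"rz":0.11,"grip":0},{"x":0.0001,"y":-0.0003,"z":0.0006,"rx":0,"ry":0,"rz":0.11,"grip":0},{"x":0,"y":-0.0003,"z":0.0006,"rx":0,"ry":0,"rz":0.11,"grip":0}]';python3 -c "
from h import *
togo([458.8,-20.1,87],62.8)"
```

```text
clock: 18.2
tcp_pos: [460.8, -21.0, 86.9]
eef_rot: [0.004, 0.692, 0.722, 0.001]
ft_force: [-2.4, -0.7, 10.5]
grip_width: 0.243
t 18.2 tcp [460.8 -21.   86.9] yaw 92.5 F [-2.4 -0.7 10.5] M [-0.1   0.8   0.06] g 0.243 j7 [-0.11  0.35  0.11  2.15 -0.06  0.64  0.08]
shift [ 0.001  -0.002  -0.0001] rot [0.008 0.002 0.518]
```

```bash
python3 -m creep '[{"x":0.001,"y":-0.0018,"z":0.0006,"rx":0.006,"ry":0.001,"rz":0.1,"grip":0},{"x":0.0002,"y":-0.0004,"z":0.0006,"rx":0.001,"ry":0,"rz":0.11,"grip":0},{"x":0.0002,"y":-0.0004,"z":0.0006,"rx":0.001,"ry":0,"rz":0.11,"grip":0},{"x":0.0002,"y":-0.0004,"z":0.0006,"rx":0.001,"ry":0,"rz":0.11,"grip":0},{"x":0,"y":-0.0003,"z":0.0006,"rx":0,"ry":0,"rz":0.05,"grip":0}]';python3 -c "
from h import *
togo([458.8,-20.1,87],62.8)
cv2.imwrite('pics/w10.png',env.read_camera('wrist')[:,:,::-1])
cv2.imwrite('pics/s10.png',env.read_camera('scene')[:,:,::-1])
crop('pics/s10.png','pics/s10c.png',240,250,90,90,7)"
```

```text
clock: 18.82
tcp_pos: [459.6, -19.6, 86.8]
eef_rot: [0.001, 0.848, 0.53, 0.0]
ft_force: [-4.2, -0.1, 13.1]
grip_width: 0.251
t 18.82 tcp [459.6 -19.6  86.8] yaw 64.1 F [-4.2 -0.1 13.1] M [0.05 1.04 0.11] g 0.251 j7 [-0.21  0.36  0.22  2.15 -0.13  0.65 -0.35]
shift [-0.0008 -0.0005 -0.0002] rot [0.002 0.001 0.022]
```

View pics/w10.png

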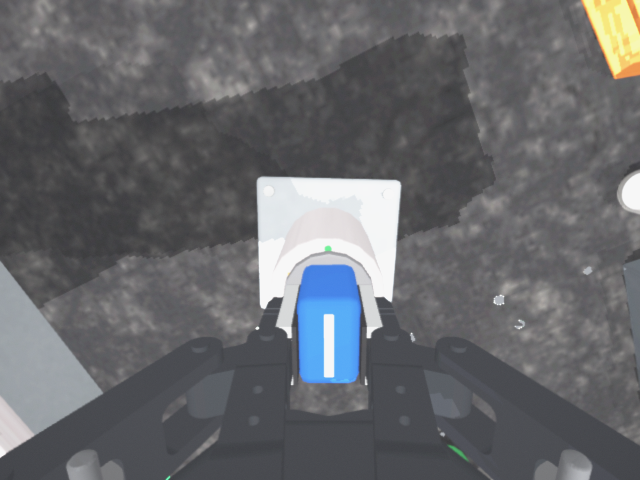

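View pics/s10c.png

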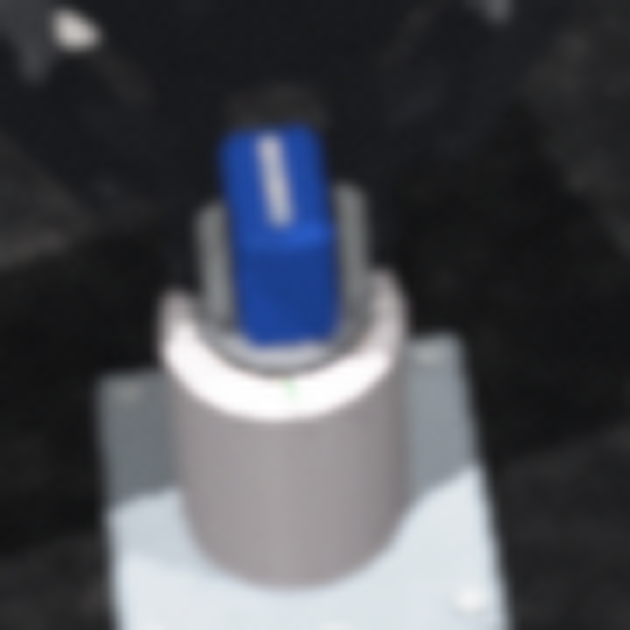

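The white line points at the green dot (328,248), and the collar is flush. Small final correction, with a firm last push that the arm will then hold.

```bash
python3 -m creep '[{"x":-0.0004,"y":-0.0003,"z":0.0006,"rx":0.001,"ry":0,"rz":0.02,"grip":0},{"x":0,"y":-0.0002,"z":0.0006,"rx":0,"ry":0,"rz":0.005,"grip":0},{"x":0,"y":-0.0002,"z":0.0006,"rx":0,"ry":0,"rz":0,"grip":0},{"x":0,"y":-0.0002,"z":0.0008,"rx":0,"ry":0,"rz":0,"grip":0},{"x":0,"y":-0.0002,"z":0.0012,"rx":0,"ry":0,"rz":0,"grip":0}]';python3 -c "
from h import *
togo([458.8,-20.1,87],62.8)
for k in range(6):
  cv2.imwrite('pics/t11.png',env.read_camera('top')[:,:,::-1]); 
togo([458.8,-20.1,87],62.8)
cv2.imwrite('pics/s11.png',env.read_camera('scene')[:,:,::-1])
togo([458.8,-20.1,87],62.8)"
```

```text
clock: 19.55
tcp_pos: [459.3, -19.3, 86.8]
eef_rot: [0.001, 0.854, 0.521, 0.001]
ft_force: [-6.8, -0.4, 22.8]
grip_width: 0.248
t 19.55 tcp [459.3 -19.3  86.8] yaw 62.8 F [-6.8 -0.4 22.8] M [-0.13  1.58  0.09] g 0.248 j7 [-0.21  0.36  0.23  2.15 -0.13  0.65 -0.37]
shift [-0.0009 -0.0001 -0.0002] rot [ 0.002 -0.001 -0.001]
t 19.85 tcp [459.3 -19.4  86.8] yaw 62.8 F [-5.  -0.7 18.7] M [-0.15  1.32  0.07] g 0.248 j7 [-0.21  0.36  0.23  2.15 -0.13  0.65 -0.37]
shift [-0.0009 -0.0001 -0.0002] rot [ 0.002 -0.001 -0.001]
t 19.9 tcp [459.3 -19.4  86.8] yaw 62.8 F [-5.7 -0.7 19. ] M [-0.18  1.34  0.09] g 0.248 j7 [-0.21  0.36  0.23  2.15 -0.13  0.65 -0.37]
shift [-0.0009 -0.0001 -0.0002] rot [ 0.002 -0.001 -0.001]
```

View pics/s11.png

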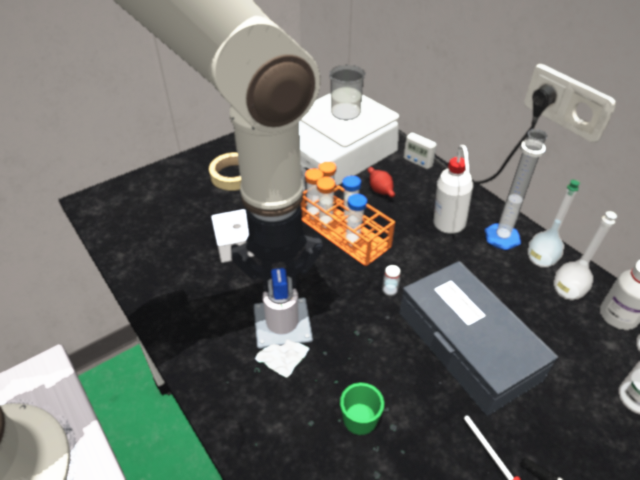

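View pics/t11.png

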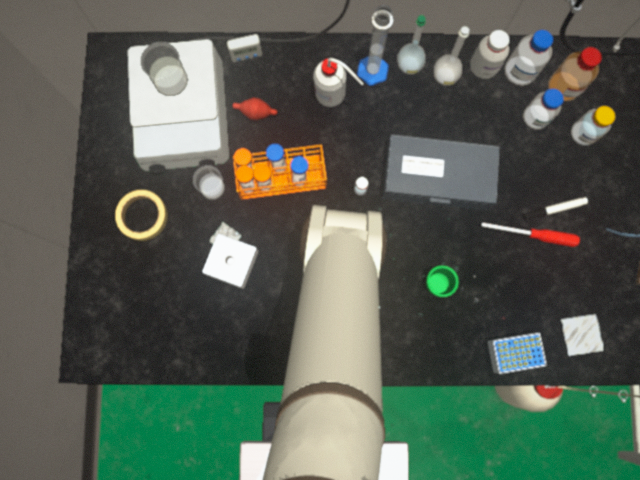

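The cup (442,282), small bottle (361,186) and beaker (210,182) all stand where they began, and the probe is gripped and pressed home. Handing in.

```bash
python3 -c "
from h import *
env.hand_in()
togo([458.8,-20.1,87],62.8)"
```

```text
the job is handed in; nothing more can be done
the job is handed in; nothing more can be done
```

I carried out the whole job and handed it in at about 20 s of the 58 s allowed. `hand_in` gives no verdict, so the outcome is judged only from my own checks.

**What I did:**
- I lifted the probe out of the rest, gripped centrally to about 0.5 mm.
- I dipped the tip about 28 mm below the cup's rim for roughly 1 s. The camera picture showed it clear of the walls.
- I pushed it into the port with the lugs in the slots until the collar was flush, turned it 90° clockwise, and left it gripped and pressed home.

**Last checks before handing in:**

| Check | Reading |
|---|---|
| Fingertip height | 86.8 mm, against 86.7 mm predicted for flush |
| Turn | 62.8°, on target; the handle's white line points at the green dot |
| Tilt | about 0.002 rad |
| Distance off the port axis | about 1 mm |
| Upward force on the tool | steady 19 N, against about 7 N from the spring, so it is firmly seated |
| Grip opening | 0.248, so the handle is still held |
| Cup, bottle and beaker | upright and where they started |

**Small discrepancies:**
- The fingertips wandered up to 2 mm sideways during the turn, and I corrected this.
- A side force of about 5 N and a moment of 1.3 N m remained at the end.
- The scene-camera view of the port differed from the top-camera estimate by about 2 px. I relied on close wrist-camera views instead.
- I could not read the plunger's travel directly. I inferred it from the collar height and the force.

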